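# Reset the trip under a push-latch flap

## Task

Reset the trip of the bench power box with the orange flap: press down the free edge of the flap and let go so that it pops open, press the red button underneath fully in and let it spring back, then push the flap shut and press it down again until it latches and stays shut. Only push with the fingers: grasp nothing, leave the blue-flapped box shut and untouched, and do not shift or lift any of the things lying about.

Things in the scene. Friction and masses are not known exactly. Their poses are not given: they have to be found in the camera images.
- orange_box: bench power box with the orange flap: grey, fixed, 150 mm along its x, 140 along its y, flat deck 80 mm above the table. Origin: centre of its underside; z up; its -x side (row of jacks) roughly faces the robot. Button on the deck at x = -10 mm, y = 0, under the flap, between black side walls (inside 84 mm along y, 17 mm high, on its two y sides only)
- orange_hinge (a point): midpoint of the orange flap's hinge axis, fixed to the box at its x = 45 mm, y = 0, 106 mm above the table; the hinge axis runs along the box's y. The flap: plate 75 mm from axis to free edge (jack side), 96 mm wide, 4 mm thick, axis at mid thickness. From shut, pressing the free edge to its stop and letting go pops it open; from open, swinging it down to the same stop and letting go latches it
- orange_flap (a joint): angle of the orange flap: 0 (within 0.015) = latched shut, level; positive = open, free edge up and away from the jacks. Press stop about -0.10; the latch changes over at about -0.07, at every full press. Let go, it springs within about 1.5 s to about 1.3 (soft: can be pushed back to 1.6 and returns). Pressing takes about 4 to 5 N at the press point
- orange_press (a point): point on the outer face of the orange flap, on its white strip, midway across, 60 mm from the hinge axis, 15 mm from the free edge; moves with the flap; z is the face's outward normal, -x points to the free edge. 108 mm above the table when shut
- orange_button (a joint): travel of the red reset button in the orange-flap box, in m: 0 = out, 0.006 = fully in; springs back when let go; fully in takes about 5 N
- orange_button_top (a point): centre of the top of the red reset button in the orange-flap box, 24 mm across, 102 mm above the table when out; pressed straight down
- blue_box: bench power box with the blue flap: grey, fixed, 150 mm along its x, 140 along its y, flat deck 80 mm above the table. Origin: centre of its underside; z up; its -x side (row of jacks) roughly faces the robot. Otherwise the same as the other box. To be left alone
- blue_flap (a joint): angle of the blue flap, same kind; 0 = shut and latched; it must stay so
- blue_button (a joint): travel of the button under the blue flap, in m; 0 = out
- spool: green-flanged solder spool, 56 mm across, 41 mm tall; loose, stays where it is
- flux: small white bottle with a red cap, 36 mm across, 85 mm tall; loose, stays where it is
- cleaner: black tip-cleaner pot with brass filling, 72 mm across, 44 mm tall; loose, stays where it is
- cutters: side cutters with blue handles lying down, 110 mm long, 10 mm thick; loose, stays where it is
- driver: screwdriver lying down; loose, stays where it is
- board: green circuit board lying flat, 80 x 60 mm, up to 14 mm tall; loose, stays where it is
- stand: helping-hand stand, black foot 65 x 50 mm, 105 mm tall with a 140 mm cross bar; loose, stays where it is

How it is judged:
By the outcome, as a careful person would: the job done as asked, in the order asked, and still so for the second after the job is handed in, with the robot touching nothing.
It also fails if it takes over 54 s, if anything falls off the work surface, if the arm or the gripper's body presses on something with over 40 N, if the wrist force passes 120 N, or if a joint passes its speed limit or range.

## Robot

A 6-joint arm with a two-finger parallel gripper is mounted at the origin on the work surface. World frame = base frame: x ahead of the robot, y to its left, z up, the work surface at z = 0. Lengths are in mm, angles in rad, forces in N, time in s.
With the tool pointing down it reaches from about 275 to 750 mm from the base axis. Payload 10.2 kg.
Tool frame: the origin (TCP) lies between the finger pads; the fingertips stand 11 mm ahead of it and the grasp point (between the pads) lies 8 mm behind it (ctrl.tip_extent is the distance from the TCP to the fingertips, in mm); z points along the fingers, y is the direction in which the jaws open and shut (so a half turn about z gives the same grasp; the last joint's range is limited). The gripper opens to 85 mm and grips with 20 to 120 N. Pads are 22 mm wide; open, the fingers measure 114 mm over their backs; the gripper's body (76 mm by 85 mm) begins 54 mm behind the grasp point. The pads swing forward as they close: fully open they stand 13 mm farther back than shut.
Start: joints at [-1.344, 0.313, 1.498, -0, 1.331, -0.223], TCP at [228.251, -472.792, 242.294] pointing down, gripper open.
Joint ranges: [-2.94, 2.94], [-0.97, 2.17], [0.19, 2.56], [-1.23, 4.37], [0.02, 3.11], [-2.88, 2.88]. Speed limits (rad/s): [2.39, 2.39, 3.01, 3.14, 3.14, 3.14].

## Interface

Orientations are given as a unit quaternion [w, x, y, z].
In Python, from rig import ctrl gives the robot as it stands.
- The arm moves only by the tool apply_moves, never from a script. Its argument "commands" is a list of rows, each a list of 5 numbers: the finger opening in cm, from 0 to 8.54, then the shift along the tool's x, y, z in cm, then the turn about the tool's z in rad. In form: [[jaw, dx, dy, dz, roll], ...]. A call has 1 to 12 rows; each row shifts and turns the commanded pose from where the row before left it, along the tool's axes as they then stand; what a row does not reach is not made up. A row lasts 1/12 s, in which the tool goes at most 41.7 mm and 7.16 degrees, less where a joint would pass 70% of its speed; a pose out of reach is approached as far as the arm can. A call with a gripper value outside its range is refused whole. The fingers move at their own pace and stop on an object; "squeeze" is the grip in N (left out, the last holds). Time passes only in rows, so rows that do not move let the fingers close. It gives the time, the measured TCP pose, the force and the opening at its end, in the units of the state.
- ctrl.sense(): the state, without advancing time (a new reading comes with each control period).
- ctrl.capture(name): name is "scene" or "top"; returns the picture (480x640x3 uint8, red, green, blue); there is no depth.
- ctrl.camera_info(name): a dict with "fov_y" (degrees; the focal length in pixels is half the picture's height over the tangent of half this angle, whatever the lens; pixels are square), "cx", "cy" (the principal point, pixels), "dist_coeffs" ([k1, k2, p1, p2, k3] as OpenCV has them; the pictures are not rectified), "camera_from_world" (4x4, takes a point from world to camera coordinates). Camera axes: x right, y down, z forward; pixel columns grow to the right and rows downward; lengths in mm; the calibration is good to about 2 mm. A picture is of the moment at which its call begins. camera_info takes no time and is no camera call.
- ctrl.finish_job(): hands the job in, once; it reports no verdict.
The state is a dict: "time_s": time; "joints": joint angles; "dq": joint speeds; "tau": joint torques, N m; "eef_pos": TCP position; "ee_rot": TCP orientation; "force": force on the tool from outside, world axes, zero at the start; "wrist_torque": the same for the moment, N m; "grip_width": opening from 0.0 (shut) to 1.0 (fully open).
Only numpy, scipy, OpenCV 4.12 (cv2) and the standard library are available. Lean on these libraries where they do the work, as an engineer would, in place of code of your own. Each camera call takes 0.05 s, during which the arm holds its last target.

## Working session

There is one attempt and no reset: what is moved stays moved. The work goes in short steps, Python scripts to look and compute and a tool call to move; the robot and the scene stay as the last step left them, time stands still between calls to the robot, and variables do not carry over. Pictures are saved under pics/ and viewed, and the job is handed in when it is done.

Besides the shell and the picture viewer there is one more tool, called after "Request:" as name([rows], argument=value, ...), one row to a line, values as JSON. apply_moves: Moves the arm, as the interface text tells. Its arguments: {"type":"object","properties":{"commands":{"type":"array"},"squeeze":{"type":"number"}},"required":["commands"]}

```bash
mkdir -p pics; ls; python3 - <<'E'
from rig import ctrl
import cv2
s=ctrl.sense();print(s)
for n in("scene","top"):
    im=ctrl.capture(n);cv2.imwrite(f"pics/{n}0.png",im[:,:,::-1]);print(n,ctrl.camera_info(n))
E
```

```text
pics
{'time_s': 0.0, 'joints': array([-1.34440544e+00,  3.13494191e-01,  1.49845788e+00,  2.54074758e-05,
        1.33099383e+00, -2.23409409e-01]), 'dq': array([ 0.00067344,  0.00048783, -0.00053613,  0.00232965,  0.00012007,
        0.00067316]), 'tau': array([-1.86668825e-03, -4.12272441e+01, -2.59743798e+01, -2.71074186e-04,
        4.15659844e-03,  8.41257474e-06]), 'eef_pos': array([ 228.19599082, -472.53904841,  241.7046251 ]), 'ee_rot': array([-6.76643491e-04,  9.74816831e-01,  2.23006027e-01,  1.13294878e-05]), 'force': array([-0.85942673,  0.11907417,  0.14203932]), 'wrist_torque': array([-0.03012905, -0.02528634,  0.01998762]), 'grip_width': 1.0001912375099318}
scene {'fov_y': 54.66228160281383, 'cx': 315.07246798266436, 'cy': 246.8431547794215, 'dist_coeffs': array([-0.00927429,  0.        ,  0.        ,  0.        ,  0.        ]), 'camera_from_world': array([[ 8.38198585e-01,  5.45049915e-01,  1.85397709e-02,
        -4.98812425e+02],
       [ 4.24332011e-01, -6.30444830e-01, -6.49985893e-01,
        -2.01345106e+02],
       [-3.42586453e-01,  5.52684273e-01, -7.59720091e-01,
         1.40113779e+03],
       [ 0.00000000e+00,  0.00000000e+00,  0.00000000e+00,
         1.00000000e+00]])}
top {'fov_y': 53.996748180134496, 'cx': 314.2046990845906, 'cy': 235.46408981295994, 'dist_coeffs': array([0.02484605, 0.        , 0.        , 0.        , 0.        ]), 'camera_from_world': array([[ 4.42532496e-03, -9.99981511e-01,  4.17059103e-03,
         1.22246393e+00],
       [-9.72851151e-01, -5.27023665e-03, -2.31371700e-01,
         5.94307414e+02],
       [ 2.31389402e-01, -3.03346933e-03, -9.72856486e-01,
         1.26924152e+03],
       [ 0.00000000e+00,  0.00000000e+00,  0.00000000e+00,
         1.00000000e+00]])}
```

View pics/scene0.png

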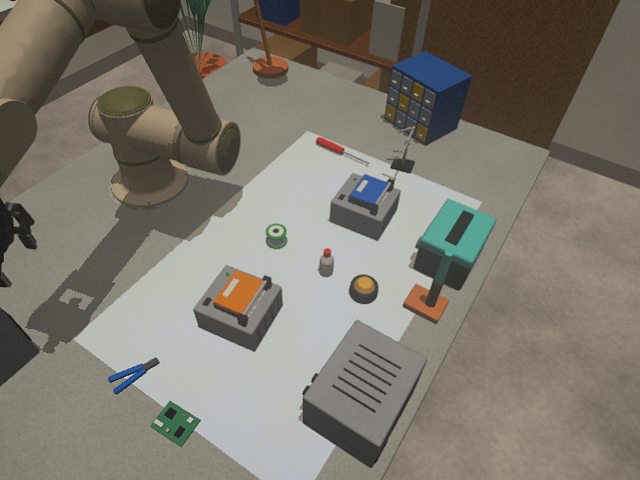

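View pics/top0.png

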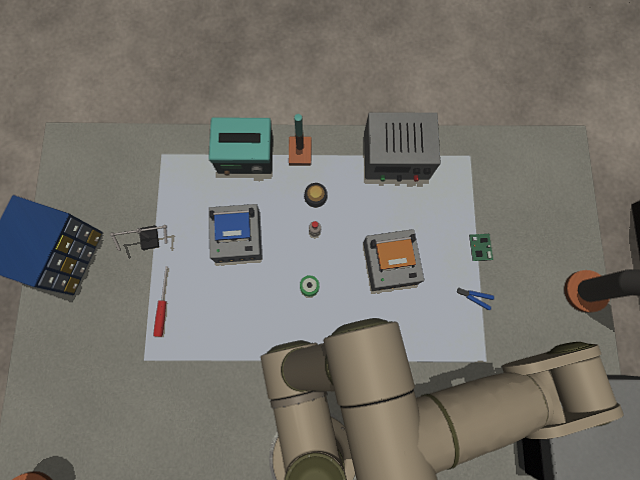

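The orange box is near (395,258) in top and (240,305) in scene. The blue box is near (235,232) in top. I'll enlarge the orange one.

```bash
python3 - <<'E'
import cv2
a=cv2.imread("pics/top0.png")[220:300,350:440];cv2.imwrite("pics/ct.png",cv2.resize(a,None,fx=7,fy=7,interpolation=cv2.INTER_CUBIC))
a=cv2.imread("pics/scene0.png")[255:355,185:295];cv2.imwrite("pics/cs.png",cv2.resize(a,None,fx=6,fy=6,interpolation=cv2.INTER_CUBIC))
E
```

```text
(no output)
```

View pics/ct.png

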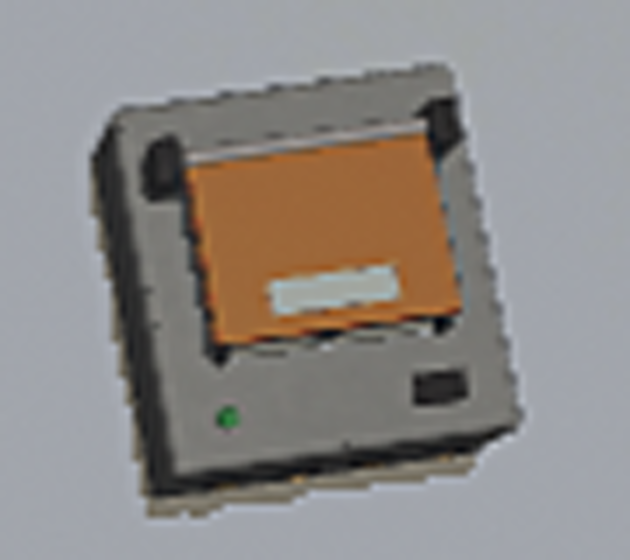

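View pics/cs.png

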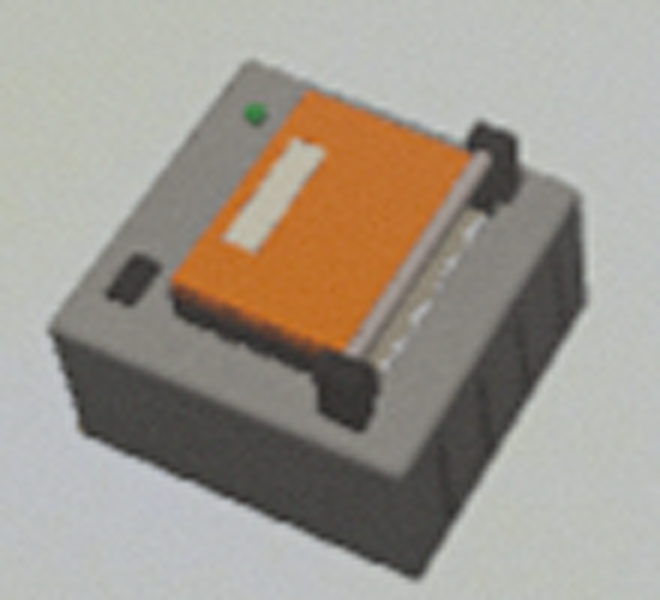

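```bash
cat > h.py <<'E'
from rig import ctrl
import cv2, numpy as np
def proj(n,P):
    c=ctrl.camera_info(n);T=c["camera_from_world"];f=240/np.tan(np.radians(c["fov_y"]/2))
    K=np.array([[f,0,c["cx"]],[0,f,c["cy"]],[0,0,1]])
    return cv2.projectPoints(np.asarray(P,float).reshape(-1,1,3),cv2.Rodrigues(T[:3,:3])[0],T[:3,3],K,c["dist_coeffs"])[0][:,0]
def w(p,b):
    x,y,a=p;b=np.asarray(b,float).reshape(-1,3);c,s=np.cos(a),np.sin(a)
    return np.c_[x+c*b[:,0]-s*b[:,1],y+s*b[:,0]+c*b[:,1],b[:,2]]
E
python3 - <<'E'
from h import *
from scipy.optimize import least_squares
B=[(75,70,80),(75,-70,80),(-75,-70,80),(-75,70,80),(-30,48,108),(-30,-48,108),(-15,0,108)]
t=np.array([(120,110),(450,68),(520,420),(172,478),(218,345),(460,313),(334,291)])/7+[350,220]-.43
s=np.array([(582,192),(405,475),(52,330),(250,62),(305,93),(173,283),(274,195)])/6+[185,255]-.42
def r(p,ns=("top","scene")):
    return np.concatenate([(proj(n,w(p,B))-o).ravel() for n,o in(("top",t),("scene",s)) if n in ns])
for ns in(("top",),("scene",),("top","scene")):
    q=least_squares(r,[500,-180,0.1],args=(ns,),x_scale=[100,100,1],loss='soft_l1');print(ns,q.x.round(3),r(q.x,ns).round(1))
p=q.x;np.save("p.npy",p)
print(w(p,[(-15,0,108),(-10,0,102),(45,0,106)]))
E
```

```text
('top',) [ 5.29285e+02 -2.19842e+02  1.41000e-01] [-1.4 -0.2  0.3 -0.7  0.4  1.3 -0.  -0.1 -0.   0.1  0.3 -0.1 -0.1  0. ]
('scene',) [ 5.32797e+02 -2.21887e+02  1.54000e-01] [ 0.8 -0.8  0.1  1.2 -1.4 -0.1 -0.7 -1.   0.6 -0.4 -0.3  0.2  0.5  0.6]
('top', 'scene') [ 5.31089e+02 -2.20644e+02  1.52000e-01] [-1.4 -0.5  0.3 -1.5  0.9  0.4  0.6 -0.6  0.4 -0.4  0.6 -0.9  0.2 -0.6
  0.5 -1.5 -0.3  0.4 -1.6 -1.  -0.8 -1.7  0.4 -1.1 -0.6 -0.7  0.3 -0.1]
[[ 516.26169809 -222.9113265   108.        ]
 [ 521.2042586  -222.15561781  102.        ]
 [ 575.5724242  -213.84282227  106.        ]]
```

```bash
cat >> h.py <<'E'
from scipy.spatial.transform import Rotation as R
def to(box,tipz=None):
    """tool-frame shift (cm) bringing the TCP to box-frame xy, with tip at tipz"""
    p=np.load("p.npy");s=ctrl.sense();q=s["ee_rot"];M=R.from_quat([q[1],q[2],q[3],q[0]])
    g=w(p,[(box[0],box[1],0)])[0];g[2]=tipz+ctrl.tip_extent
    d=M.inv().apply(g-s["eef_pos"])/10
    A=M.as_matrix();yaw=np.arctan2(A[1,0],A[0,0])
    a=p[2];v=s["eef_pos"]-[p[0],p[1],0]
    print("t",s["time_s"],"box xy",(np.cos(a)*v[0]+np.sin(a)*v[1]).round(1),(-np.sin(a)*v[0]+np.cos(a)*v[1]).round(1),"tipz",(s["eef_pos"][2]-ctrl.tip_extent).round(1),"tipext",ctrl.tip_extent,"F",s["force"].round(1),"w",s["grip_width"])
    print("shift cm",d.round(2),"roll",(yaw-(a+np.pi/2)).round(3))
E
python3 -c "
from h import *
to((-15,0),150)"
```

```text
t 0.1 box xy -337.5 -203.2 tipz 230.8 tipext 11.0 F [-0.5  0.1 -0.5] w 1.004240735806962
shift cm [36.79 -9.95  8.1 ] roll -1.273
```

Request:
apply_moves([
  [0,3.07,-0.83,0,0],
  [0,3.07,-0.83,0,0],
  [0,3.07,-0.83,0,0],
  [0,3.07,-0.83,0,0],
  [0,3.07,-0.83,0,0],
  [0,3.07,-0.83,0,0],
  [0,3.07,-0.83,0,0],
  [0,3.07,-0.83,0,0],
  [0,3.07,-0.83,0,0],
  [0,3.07,-0.83,0,0],
  [0,3.07,-0.83,0,0],
  [0,3.07,-0.83,0,0],
], squeeze=40)

```text
time_s: 1.1
eef_pos: [517.7, -221.6, 242.0]
ee_rot: [-0.0, 0.975, 0.223, -0.0]
force: [0.5, 0.9, 0.1]
grip_width: 0.005
```

Request:
apply_moves([
  [0,0,0,0.5,-0.116],
  [0,0,0,0.5,-0.116],
  [0,0,0,0.5,-0.116],
  [0,0,0,0.5,-0.116],
  [0,0,0,0.5,-0.116],
  [0,0,0,0.5,-0.116],
  [0,0,0,0.5,-0.116],
  [0,0,0,0.5,-0.116],
  [0,0,0,0.5,-0.116],
  [0,0,0,0.5,-0.116],
  [0,0,0,0.5,-0.116],
  [0,0,0,0,0],
])

```text
time_s: 2.1
eef_pos: [516.2, -222.6, 186.0]
ee_rot: [-0.001, 0.649, 0.761, -0.0]
force: [-0.3, -1.1, -0.3]
grip_width: 0.002
```

```bash
python3 -c "
from h import *
to((-17,0),125)
im=ctrl.capture('scene');cv2.imwrite('pics/s1.png',cv2.resize(im[180:380,130:350,::-1],None,fx=3,fy=3,interpolation=cv2.INTER_CUBIC))"
```

```text
t 2.1 box xy -15.0 0.3 tipz 175.0 tipext 11.0 F [-0.3 -1.1 -0.3] w 0.001984160343468765
shift cm [-0.04 -0.19  5.  ] roll 0.007
```

View pics/s1.png

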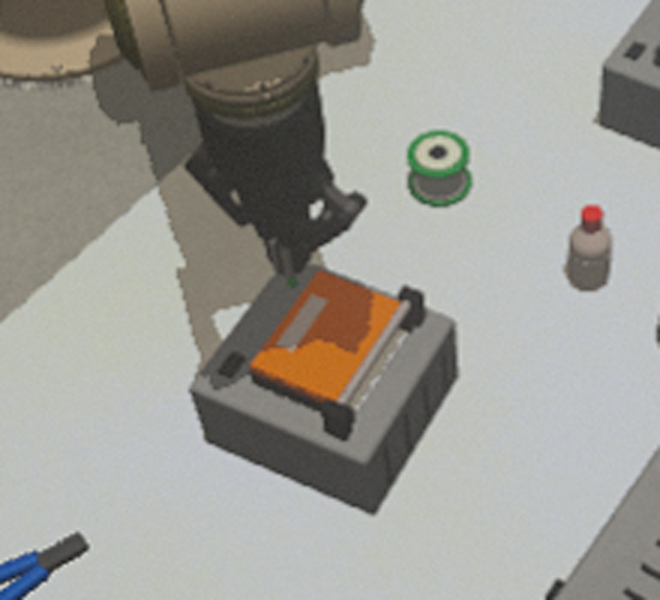

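Request:
apply_moves([
  [0,0,0,1.5,0],
  [0,0,0,1.5,0],
  [0,0,0,1.5,0],
  [0,0,0,1.0,0],
  [0,0,0,0.5,0],
  [0,0,0,0.2,0],
  [0,0,0,0.2,0],
  [0,0,0,0.2,0],
  [0,0,0,0.2,0],
  [0,0,0,0,0],
  [0,0,0,0,0],
])

```text
time_s: 3.07
eef_pos: [516.9, -223.1, 119.7]
ee_rot: [0.0, 0.65, 0.76, 0.0]
force: [0.3, 0.4, 0.8]
grip_width: 0.003
```

Request:
apply_moves([
  [0,0,0,0.1,0],
  [0,0,0,0.1,0],
  [0,0,0,0.1,0],
  [0,0,0,0.1,0],
  [0,0,0,0,0],
])

```text
time_s: 3.48
eef_pos: [516.9, -223.0, 115.4]
ee_rot: [0.0, 0.65, 0.76, 0.0]
force: [0.2, -1.1, 4.2]
grip_width: -0.003
```

Request:
apply_moves([
  [0,0,0,0.1,0],
  [0,0,0,0.1,0],
  [0,0,0,0,0],
])

```text
time_s: 3.73
eef_pos: [517.0, -223.1, 113.6]
ee_rot: [0.0, 0.65, 0.76, 0.0]
force: [0.9, 0.4, 6.9]
grip_width: -0.004
```

Request:
apply_moves([
  [0,0,0,0.1,0],
  [0,0,0,0.1,0],
  [0,0,0,0,0],
])

```text
time_s: 3.98
eef_pos: [517.2, -223.1, 113.2]
ee_rot: [0.001, 0.65, 0.76, 0.0]
force: [-4.1, 1.8, 18.5]
grip_width: 0.001
```

Request:
apply_moves([
  [8.5,0,0,-0.4,0],
  [0,0,0,-0.6,0],
  [0,0,-1.5,-0.5,0],
  [0,0,-2,-0.5,0],
  [0,0,-2,-0.5,0],
  [0,0,-2,-1,0],
  [0,0,-2,-2,0],
  [0,0,0,-2,0],
  [0,0,0,0,0],
  [0,0,0,0,0],
  [0,0,0,0,0],
  [0,0,0,0,0],
])

```text
time_s: 4.98
eef_pos: [422.7, -237.2, 185.2]
ee_rot: [-0.001, 0.65, 0.76, 0.0]
force: [0.1, -0.6, -1.1]
grip_width: -0.003
```

```bash
python3 -c "
from h import *
to((-60,0),125)
im=ctrl.capture('scene');cv2.imwrite('pics/s2.png',cv2.resize(im[180:380,130:350,::-1],None,fx=3,fy=3,interpolation=cv2.INTER_CUBIC))"
```

```text
t 4.9833 box xy -109.7 0.1 tipz 174.2 tipext 11.0 F [ 0.1 -0.6 -1.1] w -0.00339094242405366
shift cm [-0.03  4.97  4.91] roll 0.004
```

View pics/s2.png

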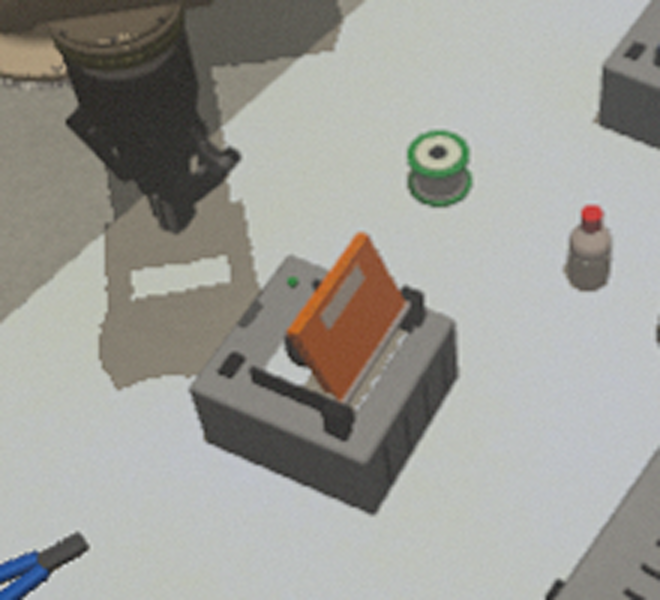

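Request:
apply_moves([
  [8.5,0,0,0,0],
  [8.5,0,0,0,0],
  [8.5,0,0,0,0],
  [8.5,0,0,1,0],
  [8.5,0,0,1,0],
  [8.5,0,0.5,1,0],
  [8.5,0,1,1,0],
  [8.5,0,1,1,0],
  [8.5,0,1,0.5,0],
  [8.5,0,1,0,0],
  [8.5,0,0.5,0,0],
  [8.5,0,0,0,0],
])

```text
time_s: 6.03
eef_pos: [473.3, -229.7, 131.4]
ee_rot: [0.0, 0.65, 0.76, 0.0]
force: [-0.9, 0.2, -0.5]
grip_width: 0.992
```

```bash
python3 -c "
from h import *
to((-60,0),102)
im=ctrl.capture('scene');cv2.imwrite('pics/s3.png',cv2.resize(im[200:360,150:310,::-1],None,fx=4,fy=4,interpolation=cv2.INTER_CUBIC))
im=ctrl.capture('top');cv2.imwrite('pics/t3.png',cv2.resize(im[200:320,340:460,::-1],None,fx=5,fy=5,interpolation=cv2.INTER_CUBIC))"
```

```text
t 6.0333 box xy -58.5 -0.3 tipz 120.4 tipext 11.0 F [-0.9  0.2 -0.5] w 0.9920700903108025
shift cm [ 0.03 -0.15  1.84] roll 0.004
```

View pics/s3.png

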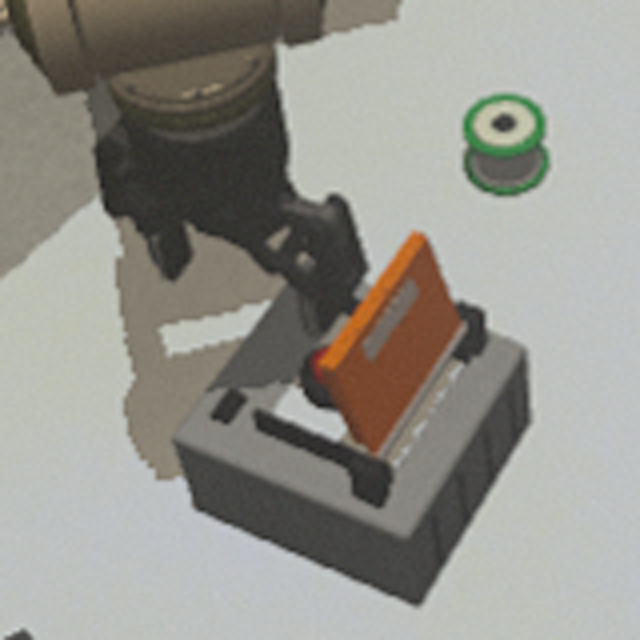

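View pics/t3.png

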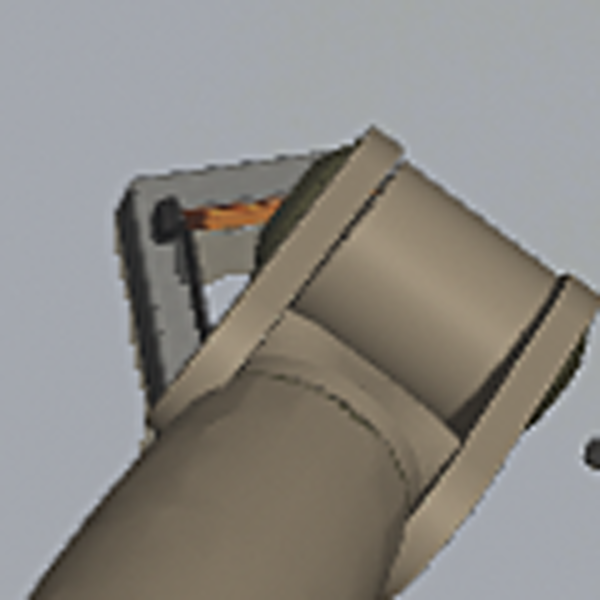

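```bash
python3 -c "
from h import *
p=np.load('p.npy')
P=[(-16,-11,133),(-16,11,133),(-1,-11,133),(-1,11,133),(-10,0,102),(-10,-12,102)]
print((proj('scene',w(p,P))-[150,200])*4)"
```

```text
[[304.23019986 335.06471565]
 [325.58194975 305.25659627]
 [328.47184689 344.7623309 ]
 [349.58965863 314.71259788]
 [331.29740981 357.3350515 ]
 [319.93814219 373.61676005]]
```

Request:
apply_moves([
  [8.5,0,-0.15,0.5,0],
  [8.5,0,0,0.5,0],
  [8.5,0,0,0.5,0],
  [8.5,0,0,0.5,0],
  [8.5,0,0,0.4,0],
  [8.5,0,0,0.2,0],
  [8.5,0,0,0.2,0],
  [8.5,0,0,0.2,0],
  [8.5,0,0,0,0],
])

```text
time_s: 6.88
eef_pos: [470.7, -230.0, 101.0]
ee_rot: [-0.0, 0.65, 0.76, 0.0]
force: [-0.6, 0.1, -0.5]
grip_width: 0.995
```

Request:
apply_moves([
  [8.5,0,0,0.1,0],
  [8.5,0,0,0.1,0],
  [8.5,0,0,0.1,0],
  [8.5,0,0,0,0],
])

```text
time_s: 7.22
eef_pos: [470.9, -230.2, 98.4]
ee_rot: [0.0, 0.65, 0.76, 0.0]
force: [-0.9, -0.5, 1.9]
grip_width: 0.991
```

Request:
apply_moves([
  [8.5,0,0,0.1,0],
  [8.5,0,0,0.1,0],
  [8.5,0,0,0.1,0],
  [8.5,0,0,0,0],
])

```text
time_s: 7.55
eef_pos: [470.9, -230.2, 95.3]
ee_rot: [0.0, 0.65, 0.76, 0.0]
force: [0.3, 0.2, 4.4]
grip_width: 0.995
```

Request:
apply_moves([
  [8.5,0,0,0.1,0],
  [8.5,0,0,0.1,0],
  [8.5,0,0,0,0],
])

```text
time_s: 7.8
eef_pos: [471.0, -230.2, 93.9]
ee_rot: [0.0, 0.65, 0.76, 0.0]
force: [-2.4, 1.9, 9.1]
grip_width: 0.994
```

Request:
apply_moves([
  [8.5,0,0,0.1,0],
  [8.5,0,0,0.1,0],
  [8.5,0,0,0,0],
])

```text
time_s: 8.05
eef_pos: [471.2, -230.3, 93.4]
ee_rot: [0.001, 0.65, 0.76, 0.0]
force: [-9.0, 5.6, 23.4]
grip_width: 0.994
```

Request:
apply_moves([
  [8.5,0,0,-0.5,0],
  [8.5,0,0,-0.5,0],
  [8.5,0,0,-1,0],
  [8.5,0,-1,-1,0],
  [8.5,0,-2,-1,0],
  [8.5,0,-2,-1,0],
  [0,0,-1,-2,0],
  [0,0,0,-2,0],
  [0,0,0,-2,0],
  [0,0,0,-1,0],
  [0,0,0,-1,0],
  [0,0,0,0,0],
])

```text
time_s: 9.05
eef_pos: [411.9, -239.6, 222.5]
ee_rot: [0.001, 0.65, 0.76, -0.0]
force: [-0.1, 0.1, -0.7]
grip_width: 0.137
```

```bash
python3 -c "
from h import *
to((65,0),215)
im=ctrl.capture('scene');cv2.imwrite('pics/s4.png',cv2.resize(im[200:360,150:310,::-1],None,fx=4,fy=4,interpolation=cv2.INTER_CUBIC))
p=np.load('p.npy')
print((proj('scene',w(p,[(45-75*np.cos(t),y,106+75*np.sin(t)) for t in(1.2,1.3,1.4) for y in(-48,48)]))-[150,200])*4)
"
```

```text
t 9.05 box xy -120.7 -0.7 tipz 211.5 tipext 11.0 F [-0.1  0.1 -0.7] w 0.1365512729518554
shift cm [ 1.000e-02  1.857e+01 -3.200e-01] roll 0.003
[[312.63462146 362.10366911]
 [407.15020795 227.92420721]
 [324.34574845 364.33015407]
 [418.53027096 229.52619839]
 [336.66397797 367.55163901]
 [430.43170113 232.12933462]]
```

View pics/s4.png

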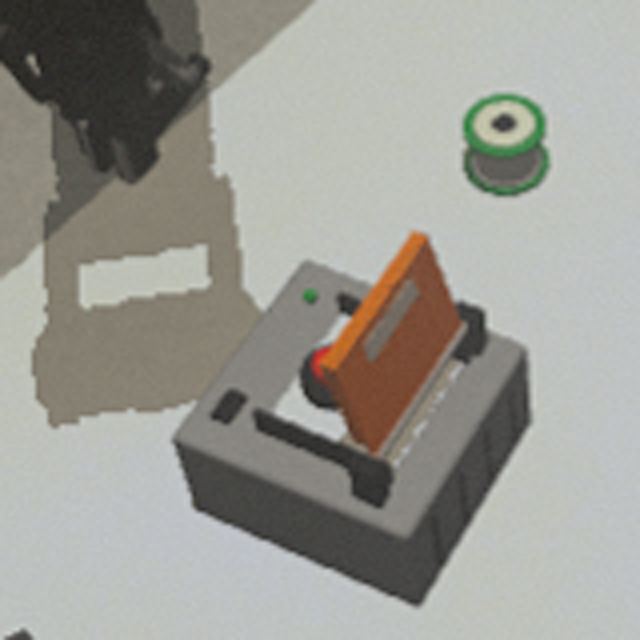

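Flap open at about 1.3 rad (edge corners at crop (420,232) and (325,368), as predicted), and the red button is back up at (320,360). Next I cross over the flap to its back side.

Request:
apply_moves([
  [0,0,1,-0.3,0],
  [0,0,2,0,0],
  [0,0,2,0,0],
  [0,0,2,0,0],
  [0,0,2,0,0],
  [0,0,2,0,0],
  [0,0,2,0,0],
  [0,0,2,0,0],
  [0,0,2,0,0],
  [0,0,1.6,0,0],
  [0,0,0,0,0],
  [0,0,0,0,0],
])

```text
time_s: 10.1
eef_pos: [595.2, -210.2, 222.3]
ee_rot: [-0.001, 0.65, 0.76, -0.0]
force: [0.3, -0.3, 0.2]
grip_width: 0.004
```

Request:
apply_moves([
  [0,0,0,1,0],
  [0,0,0,1,0],
  [0,0,0,1,0],
  [0,0,0,1,0],
  [0,0,0,1,0],
  [0,0,0,0.6,0],
  [0,0,0,0,0],
])

```text
time_s: 10.68
eef_pos: [594.6, -210.4, 166.4]
ee_rot: [-0.001, 0.65, 0.76, -0.0]
force: [0.3, -0.7, -0.2]
grip_width: -0.001
```

```bash
python3 -c "
from h import *
to((46.7,0),159)
im=ctrl.capture('scene');cv2.imwrite('pics/s5.png',cv2.resize(im[200:360,150:310,::-1],None,fx=4,fy=4,interpolation=cv2.INTER_CUBIC))
"
```

```text
t 10.6833 box xy 64.3 0.5 tipz 155.4 tipext 11.0 F [ 0.3 -0.7 -0.2] w -0.0009214093887404823
shift cm [-0.04 -1.76 -0.35] roll 0.003
```

View pics/s5.png

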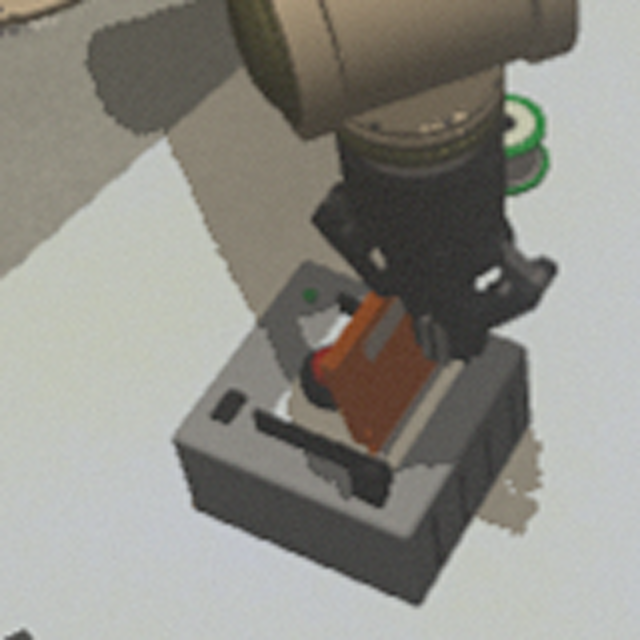

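Request:
apply_moves([
  [0,0,-0.9,0,0],
  [0,0,-0.9,0,0],
  [0,0,-0.8,0.1,0],
  [0,0,-0.8,0.15,0],
  [0,0,-0.8,0.35,0],
  [0,0,-0.8,0.35,0],
  [0,0,-0.7,0.65,0],
  [0,0,-0.65,0.7,0],
  [0,0,0,0,0],
])

```text
time_s: 11.48
eef_pos: [532.2, -220.6, 145.3]
ee_rot: [0.0, 0.65, 0.76, 0.0]
force: [1.6, -0.1, 1.0]
grip_width: 0.001
```

```bash
python3 -c "
from h import *
to((-15,0),108)
im=ctrl.capture('scene');cv2.imwrite('pics/s6.png',cv2.resize(im[200:360,150:310,::-1],None,fx=4,fy=4,interpolation=cv2.INTER_CUBIC))
"
```

```text
t 11.4833 box xy 1.1 -0.2 tipz 134.3 tipext 11.0 F [ 1.6 -0.1  1. ] w 0.0006548868195176888
shift cm [ 0.02 -1.61  2.63] roll 0.003
```

View pics/s6.png

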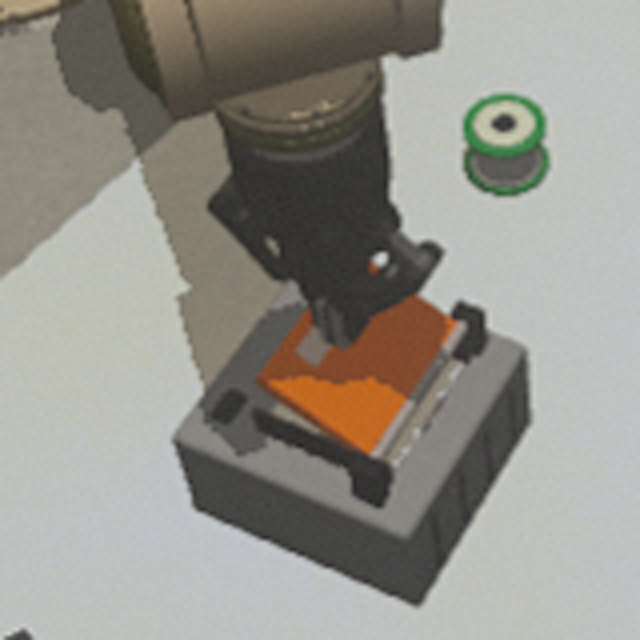

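The flap is most of the way down under the fingertip. I continue the arc and then press.

Request:
apply_moves([
  [0,0,-0.5,0.5,0],
  [0,0,-0.5,0.6,0],
  [0,0,-0.3,0.5,0],
  [0,0,-0.2,0.5,0],
  [0,0,-0.1,0.3,0],
  [0,0,0,0.2,0],
  [0,0,0,0.1,0],
  [0,0,0,0.1,0],
  [0,0,0,0.1,0],
  [0,0,0,0.1,0],
  [0,0,0,0,0],
])

```text
time_s: 12.45
eef_pos: [516.4, -222.9, 115.1]
ee_rot: [-0.0, 0.65, 0.76, -0.0]
force: [-2.1, -0.9, 3.7]
grip_width: -0.003
```

Request:
apply_moves([
  [0,0,0,0.1,0],
  [0,0,0,0.1,0],
  [0,0,0,0.1,0],
  [0,0,0,0,0],
])

```text
time_s: 12.78
eef_pos: [516.6, -223.0, 113.3]
ee_rot: [0.0, 0.65, 0.76, -0.0]
force: [-6.6, -0.1, 12.9]
grip_width: -0.005
```

Request:
apply_moves([
  [0,0,0,0.05,0],
  [0,0,0,0,0],
])

```text
time_s: 12.95
eef_pos: [516.7, -223.0, 113.2]
ee_rot: [0.0, 0.65, 0.76, -0.0]
force: [-7.7, 1.6, 16.4]
grip_width: 0.0
```

Request:
apply_moves([
  [0,0,0,-0.2,0],
  [0,0,0,-0.3,0],
  [0,0,0,-0.4,0],
  [0,0,0,-0.5,0],
  [0,0,-1,-1,0],
  [0,0,-2,-1,0],
  [0,0,-2,-2,0],
  [0,0,-2,-2,0],
  [0,0,-2,-2,0],
  [0,0,-2,0,0],
  [0,0,-2,0,0],
  [0,0,0,0,0],
])

```text
time_s: 13.95
eef_pos: [386.3, -243.1, 206.2]
ee_rot: [-0.0, 0.651, 0.759, -0.0]
force: [0.0, -0.7, 0.9]
grip_width: 0.001
```

Request:
apply_moves([
  [0,0,0,0,0],
  [0,0,0,0,0],
  [0,0,0,0,0],
  [0,0,0,0,0],
  [0,0,0,0,0],
  [0,0,0,0,0],
  [0,0,0,0,0],
  [0,0,0,0,0],
  [0,0,0,0,0],
  [0,0,0,0,0],
  [0,0,0,0,0],
  [0,0,0,0,0],
])

```text
time_s: 14.95
eef_pos: [388.3, -243.0, 205.8]
ee_rot: [0.0, 0.65, 0.76, 0.0]
force: [-0.4, -0.4, -0.1]
grip_width: -0.001
```

```bash
python3 -c "
from h import *
to((-15,0),108)
im=ctrl.capture('scene');cv2.imwrite('pics/s7f.png',im[:,:,::-1]);cv2.imwrite('pics/s7.png',cv2.resize(im[200:360,150:310,::-1],None,fx=4,fy=4,interpolation=cv2.INTER_CUBIC))
a=cv2.imread('pics/scene0.png')[:,:,::-1];d=np.abs(im.astype(int)-a).max(2)[255:355,185:295];print((d>40).sum())
p=np.load('p.npy')
print((proj('scene',w(p,[(45-75*np.cos(t),y,108+75*np.sin(t)) for t in(0,.1) for y in(-48,48)]))-[150,200])*4)
"
```

```text
t 14.95 box xy -144.6 -0.5 tipz 194.8 tipext 11.0 F [-0.4 -0.4 -0.1] w -0.0012120629557896593
shift cm [1.000e-02 1.296e+01 8.680e+00] roll 0.003
783
[[251.29538724 404.3327133 ]
 [343.3794472  276.02303291]
 [249.80148333 396.69049526]
 [342.47857659 268.0874343 ]]
```

View pics/s7.png

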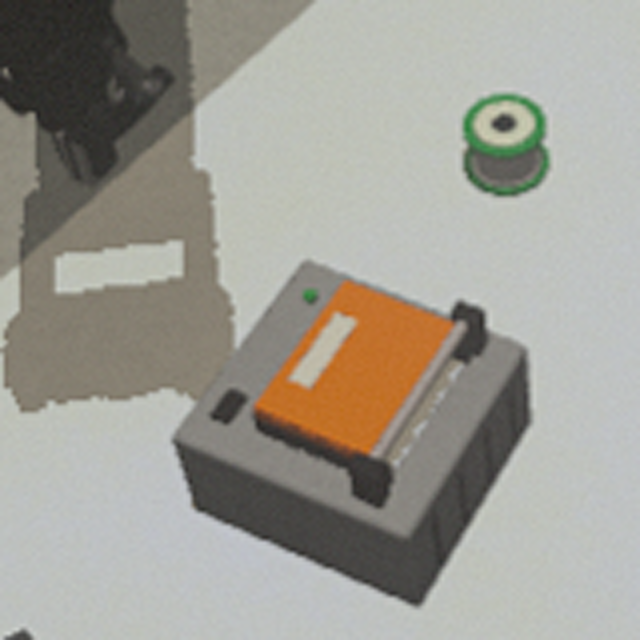

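View pics/s7f.png

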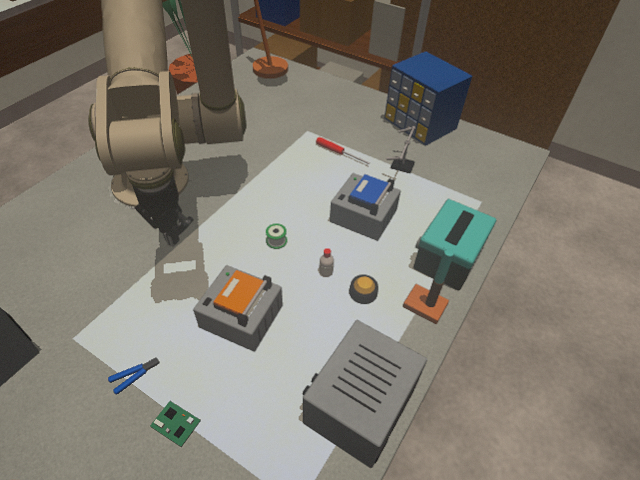

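The flap lies shut: its free corner is at (214,302), where it was at the start. It has stayed shut for over a second, and everything else is in place.

```bash
python3 -c "
from rig import ctrl
print(ctrl.finish_job())"
```

```text
the job is handed in; nothing more can be done
None
```

The trip on the orange-flap box is reset, and I handed the job in at about 15 s of the 54 s allowed.

- **Opening:** I pressed the flap's free edge to its stop at about 18 N. On release it popped open to about 1.3 rad, as confirmed in the scene picture.
- **Button:** I pressed it with one fingertip down to a hard stop, about 6 mm of travel at 23 N. The next picture showed it back up.
- **Closing:** I swung the flap down from behind with the closed fingers and pressed it to the same stop at about 16 N, then let go.

**Last checks:** Over a second after release, with the arm clear and wrist force near 0, the flap was still level. Its free corner was within 1 pixel of where it started. In that picture the blue box and the loose items looked to be where they were at the start. No check failed. A pixel comparison with the first picture, cropped to the orange box, did show 783 changed pixels. I put these down to the arm's shadow but did not check further.

**One slip:** I left a stray jaw-open value in a single row while lifting off the first press. The fingers were shut again by the end of that move, and it had no visible effect.

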